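# Pack the laptop kit tray

### The arm

A 7-joint arm with a two-finger parallel gripper is mounted at the origin on a cart in front of the work surface, level with it; the furniture and walls round the work are solid. World frame = base frame: x ahead of the robot, y to its left, z up, the work surface at z = 0. Lengths are in m, angles in rad, forces in N, time in s.
With the tool pointing down it reaches from about 0.425 to 0.925 m from the base axis. Payload 6.8 kg.
Tool frame: the origin (TCP) lies between the finger pads; the fingertips stand 8 mm ahead of it and the grasp point (between the pads) lies 11 mm behind it (nose_length is the distance from the TCP to the fingertips, in m); z points along the fingers, y is the line along which they close (so a half turn about z gives the same grasp; the last joint's range is limited). The gripper opens to 85 mm and grips with 20 to 120 N. Pads are 22 mm wide; open, the fingers measure 114 mm over their backs; the gripper's body (76 mm by 85 mm) begins 54 mm behind the grasp point. The pads swing forward as they close: fully open they stand 13 mm farther back than shut.
Start: joints at [1.02, 0.477, 0.022, 1.555, -0.011, 1.109, -0.083], TCP at [0.289, -0.61, 0.201] pointing down, gripper open.
Joint ranges: [-2.96, 2.96], [-0.34, 2.1], [-1.41, 1.46], [0.24, 2.44], [-1.37, 4.51], [0.17, 1.92], [-2.96, 2.96]. Speed limits (rad/s): [2.39, 2.39, 3.14, 3.14, 3.14, 3.14, 3.14].

### API

Orientations are given as a 3x3 rotation matrix whose columns are the frame's x, y, z axes.
In Python, from workcell import state, capture, close_job, nose_length gives the robot as it stands.
- The arm moves only by the shell command python3 -m pendant 'ROWS' [FORCE]. ROWS is a JSON object of lists of equal length, an entry for each row: "angular": the turn, a rotation vector about the tool's x, y, z in degrees, a list of three; "delta_pos": the shift along the tool's x, y, z in mm, a list of three; "fingers": the opening, from 0 (shut) to 1 (fully open). In form: {"angular": [[ax, ay, az], ...], "delta_pos": [[dx, dy, dz], ...], "fingers": [fingers, ...]}. A call has 1 to 20 rows; each row is the pose to reach, as a shift and turn from the pose commanded when the call began, along the tool's axes at that moment; what a row does not reach only later rows make up. A row lasts 1/12 s, in which the tool goes at most 41.7 mm and 7.16 degrees, less where a joint would pass 70% of its speed; a pose out of reach is approached as far as the arm can. A call with a gripper value outside its range is refused whole. The fingers move at their own pace and stop on an object; FORCE is the grip in N (left out, the last holds). Time passes only in rows, so rows that repeat a pose let the fingers close. It gives the time, the measured TCP pose, the force, the opening and the grip force at its end, in the units of the state.
- state(): the state, without advancing time (a new reading comes with each control period).
- capture(name): name is "scene" or "top"; returns a dict with "pixels" (384x512x3 uint8, red, green, blue), "camera_matrix" (3x3 intrinsics, pixels), "view" (4x4, takes a point from world to camera coordinates). Camera axes: x right, y up, looking along -z (the intrinsics and any distortion apply to the point x, -y, -z); pixel columns grow to the right and rows downward; lengths in m; the calibration is good to about 2 mm. A picture is of the moment at which its call begins. There is no depth.
- close_job(): hands the job in; it is judged then, once.
The state is a dict: "time": time; "joint_positions": joint angles; "qd": joint speeds; "joint_torque": joint torques, N m; "ee_pos": TCP position; "ee_rot": TCP orientation; "ft_force": force on the tool from outside, world axes, zero at the start; "ft_torque": the same for the moment, N m; "opening": finger opening in m; "grasp_force": force on a finger pad.
Only numpy, scipy, OpenCV 4.12 (cv2) and the standard library are available. Lean on these libraries where they do the work, as an engineer would, in place of code of your own. Each camera call takes 0.05 s, during which the arm holds its last target. There are 200 camera calls.

### The job

Pack the laptop kit with the things that lie on the open desk to the left and right of the kit tray: lay the mouse in the grey insert of the kit tray, the memory stick in the blue one, the green rechargeable battery in the green one and the yellow highlighter in the yellow one, each flat on the bottom of its fitted pocket, either way round. The dark disposable battery and the yellow pencil do not belong to the kit: leave them where they lie.

Things in the scene. Friction and masses are not known exactly. Their poses are not given: they have to be found in the camera images.
- mouse: Black wireless computer mouse, 104 mm long (its x axis) x 57 mm wide x 33 mm high, rounded. Origin: centre of its underside; z up when it lies on the desk; lies upright on the desk. Grip it across the flanks (57 mm) halfway along, with the fingertips 10 to 12 mm above its underside: its pocket has no finger scallops.
- memory_stick: Small black memory stick with a bright metal plug, 51 mm long (its y axis) x 17 mm wide x 8 mm thick, lying flat beside the kit tray. Origin: centre of its underside; z up when it lies on the desk; grip across the 17 mm width.
- green_cell: Rechargeable AA cell with a green jacket and a copper-coloured end, 50 mm long (its y axis), 14 mm thick, lying down; it does not roll. Origin: centre of its underside; z up when it lies on the desk; grip across the 14 mm thickness.
- highlighter: Thick bright-yellow highlighter pen with cap and clip, 119 mm long (its y axis), 14 mm wide, 16 mm high with the clip on top; does not roll. Origin: centre of its underside; z up when it lies on the desk; grip across the barrel halfway along.
- dark_cell: LOOK-ALIKE, stays on the desk: AA cell with a dark grey-blue jacket and a copper-coloured end, 50 mm long (its y axis), 14 mm thick. Origin: centre of its underside; z up when it lies on the desk; it may be nudged by at most 30 mm.
- yellow_pencil: LOOK-ALIKE, stays on the desk: thin orange-yellow wooden pencil, 169 mm long (its y axis), 8 mm thick. Origin: centre of its underside; z up when it lies on the desk; it may be nudged by at most 30 mm.
- insert_mouse: Light-grey mouse insert, 140 (x) x 76 x 18 mm, fixed; one of four side by side, 78 mm apart, in a low charcoal tray, tops at z = 21 mm. Origin: centre of its underside, 3 mm above the desk, z up. Pocket centred, long along x: 114 x 66 mm, 8 mm deep, floor 10 mm above the underside; no scallops.
- insert_stick: Blue memory-stick insert, 140 (x) x 76 x 18 mm, fixed; one of four side by side, 78 mm apart, in a low charcoal tray, tops at z = 21 mm. Origin: centre of its underside, 3 mm above the desk, z up. Pocket centred, long along x: 59 x 25 mm, 6 mm deep, floor 12 mm above the underside. Finger scallops beside its middle: 34 mm long, to 34 mm off the centre line, 4 mm above the underside.
- insert_cell: Green battery insert, 140 (x) x 76 x 18 mm, fixed; one of four side by side, 78 mm apart, in a low charcoal tray, tops at z = 21 mm. Origin: centre of its underside, 3 mm above the desk, z up. Pocket centred, long along x: 58 x 22 mm, 9 mm deep, floor 9 mm above the underside. Finger scallops beside its middle: 34 mm long, to 34 mm off the centre line, 4 mm above the underside.
- insert_marker: Mustard-yellow highlighter insert, 140 (x) x 76 x 18 mm, fixed; one of four side by side, 78 mm apart, in a low charcoal tray, tops at z = 21 mm. Origin: centre of its underside, 3 mm above the desk, z up. Pocket centred, long along x: 127 x 22 mm, 9 mm deep, floor 9 mm above the underside. Finger scallops beside its middle: 34 mm long, to 34 mm off the centre line, 4 mm above the underside.

How it is judged:
By the outcome, as a careful person would: the job done as asked, in the order asked, and still so for the second after the job is handed in, with the robot touching nothing.
It also fails if it takes over 122 s, if anything falls off the work surface, if the arm or the gripper's body presses on something with over 40 N, if the wrist force passes 120 N, or if a joint passes its speed limit or range.

## Working session

There is one attempt and no reset: what is moved stays moved. The work goes in short steps, Python scripts to look and compute and a shell command to move; the robot and the scene stay as the last step left them, time stands still between calls to the robot, and variables do not carry over. Pictures are saved under pics/ and viewed, at most 14 in all, crops included, and the job is handed in when it is done.

```bash
ls; mkdir -p pics; python3 - <<'E'
from workcell import *
import cv2,json
s=state();print({k:s[k] for k in ("time","ee_pos","ee_rot","opening","ft_force")},nose_length)
for n in("scene","top"):
    c=capture(n);print(n,c["camera_matrix"],c["view"],[k for k in c])
    cv2.imwrite(f"pics/{n}0.png",cv2.resize(c["pixels"][...,::-1],(800,600),interpolation=cv2.INTER_CUBIC))
E
```

```text
pics
{'time': 0.0, 'ee_pos': array([ 0.28893684, -0.60931789,  0.19971117]), 'ee_rot': array([[ 9.03531775e-01,  4.28520128e-01, -9.12104789e-04],
       [ 4.28521075e-01, -9.03530390e-01,  1.58845708e-03],
       [-1.43428566e-04, -1.82607757e-03, -9.99998322e-01]]), 'opening': 0.08524435556747118, 'ft_force': array([-0.62628626, -1.02076852, -1.01241474])} 0.008
scene [[357.79538169   0.         254.52611918]
 [  0.         357.79538169 194.27578899]
 [  0.           0.           1.        ]] [[ 0.63615652 -0.77140428 -0.01550217 -0.29871853]
 [ 0.51659803  0.41092896  0.75117499 -0.2901041 ]
 [-0.57308932 -0.48587326  0.65992106 -0.6288978 ]
 [ 0.          0.          0.          1.        ]] ['pixels', 'camera_matrix', 'view']
top [[362.08876348   0.         248.54039661]
 [  0.         362.08876348 192.40396821]
 [  0.           0.           1.        ]] [[ 0.01210357 -0.99988292 -0.00936182  0.01115389]
 [ 0.99710957  0.01136664  0.07512193 -0.48758862]
 [-0.07500673 -0.010244    0.99713041 -1.00064713]
 [ 0.          0.          0.          1.        ]] ['pixels', 'camera_matrix', 'view']
```

View pics/scene0.png

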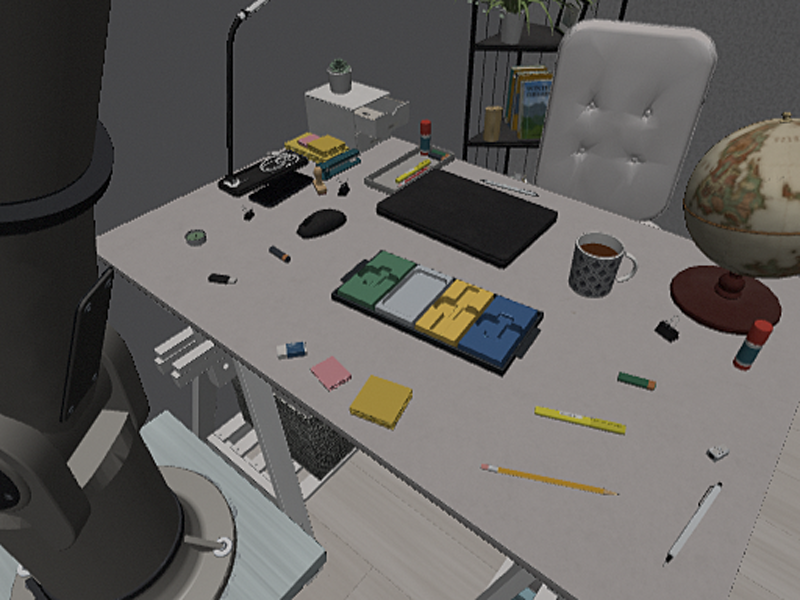

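View pics/top0.png

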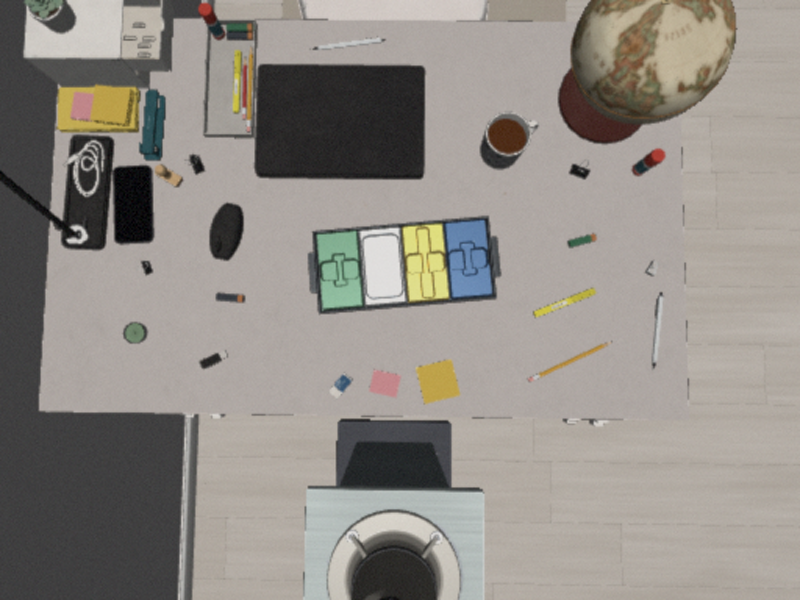

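The scene view (800x600 scale) shows the mouse at (322,222), dark cell (280,254), memory stick (222,279), green cell (636,380), highlighter (580,420) and pencil (550,480). The tray order from left (+y) is green, grey, yellow, blue. In the top view they are at mouse (226,231), dark cell (230,297), stick (213,358), green cell (581,240), highlighter (565,302) and pencil (570,361), with the tray centre at (404,264). Next I'll enlarge crops.

```bash
cat > h.py <<'E'
import numpy as np,cv2
from workcell import *
def crop(c,x0,y0,w,h,k,name):
    im=cv2.resize(c["pixels"][y0:y0+h,x0:x0+w,::-1],None,fx=k,fy=k,interpolation=cv2.INTER_CUBIC)
    for x in range(0,w,10):
        cv2.line(im,(x*k,0),(x*k,6),(0,0,255),1)
        if x%20==0: cv2.putText(im,str(x0+x),(x*k,16),0,.35,(0,0,255),1)
    for y in range(0,h,10):
        cv2.line(im,(0,y*k),(6,y*k),(0,0,255),1)
        if y%20==0: cv2.putText(im,str(y0+y),(8,y*k+4),0,.35,(0,0,255),1)
    cv2.imwrite("pics/"+name,im)
def ray(c,u,v):
    K=c["camera_matrix"];V=c["view"];R=V[:3,:3];o=-R.T@V[:3,3]
    p=np.linalg.inv(K)@[u,v,1]; return o,R.T@np.array([p[0],-p[1],-p[2]])
def onz(c,u,v,z):
    o,d=ray(c,u,v);return o+d*(z-o[2])/d[2]
def tri(c1,p1,c2,p2):
    o,d=ray(c1,*p1);q,e=ray(c2,*p2)
    t=np.linalg.lstsq(np.c_[d,-e],q-o,rcond=None)[0]
    a,b=o+d*t[0],q+e*t[1];return (a+b)/2,np.linalg.norm(a-b)
E
python3 - <<'E'
from h import *
t=capture("top");s=capture("scene")
np.savez("cap0.npz",t=t["pixels"],s=s["pixels"])
crop(t,125,120,265,128,3,"t_all.png")
crop(s,110,120,160,75,5,"s_left.png")
crop(s,200,150,230,175,3,"s_right.png")
E
```

```text
(no output)
```

View pics/t_all.png

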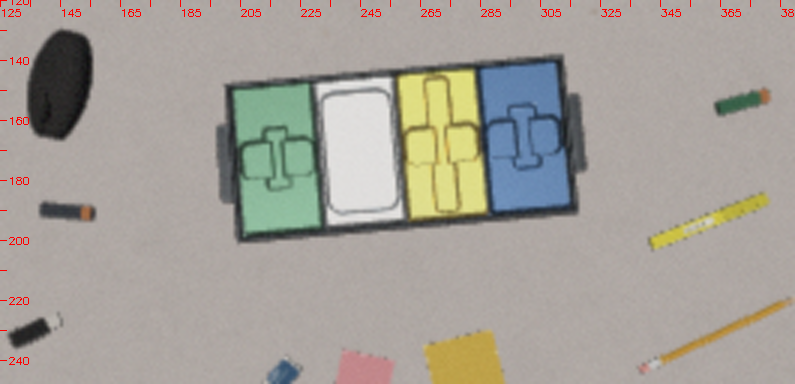

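View pics/s_left.png

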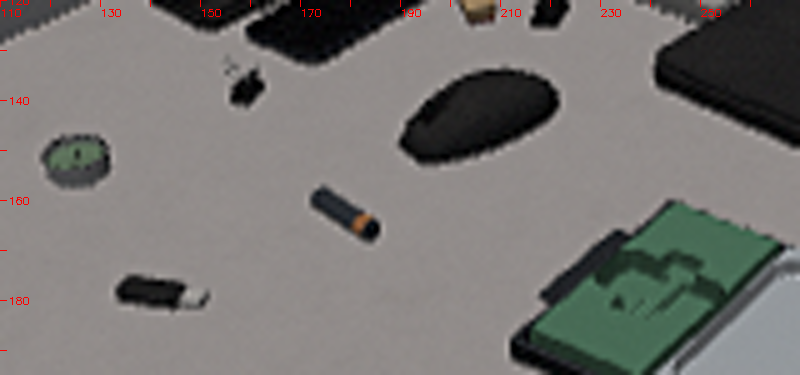

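View pics/s_right.png

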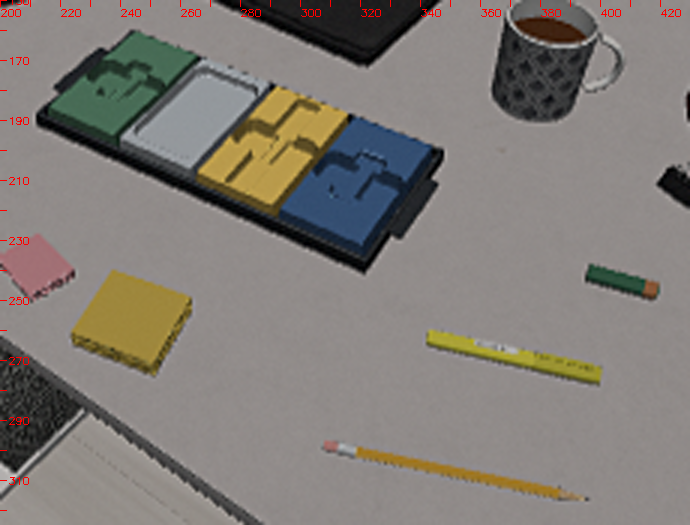

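```bash
cat > m.py <<'E'
from h import *
t=capture("top");s=capture("scene")
T=lambda x,y:(125+x/3,120+y/3)
L=lambda x,y:(110+x/5,120+y/5)
R=lambda x,y:(200+x/3,150+y/3)
P={"gFL":(T(232,88),R(135,32)),"gNL":(T(243,234),R(48,108)),"bFR":(T(560,62),R(440,150)),"bNR":(T(573,207),R(365,247)),
"stL":(T(12,340),L(117,289)),"stR":(T(60,320),L(207,297)),"gcL":(T(716,107),R(588,272)),"gcR":(T(769,96),R(657,289)),
"hiL":(T(651,242),R(428,338)),"hiR":(T(768,199),R(600,376))}
for k,(a,b) in P.items():
    p,e=tri(t,a,s,b);print(k,(p*1e3).round(1),"err %.1f"%(e*1e3))
# silhouettes: masks by colour
hsv=cv2.cvtColor(t["pixels"],cv2.COLOR_RGB2HSV);g=hsv[...,2].astype(int)
def blob(mask,box,z,n):
    x0,y0,x1,y1=box;m=np.zeros_like(mask);m[y0:y1,x0:x1]=mask[y0:y1,x0:x1]
    _,lab,st,_=cv2.connectedComponentsWithStats(m.astype(np.uint8));i=1+st[1:,4].argmax()
    v,u=np.nonzero(lab==i);Q=np.array([onz(t,a,b,z)[:2] for a,b in zip(u,v)])*1e3
    (c,wh,an)=cv2.minAreaRect(Q.astype(np.float32));B=cv2.boxPoints((c,wh,an))
    e=[B[1]-B[0],B[2]-B[1]];e=max(e,key=np.linalg.norm);a=np.degrees(np.arctan2(e[1],e[0]))%180
    print(n,"centre",np.round(c,1),"mean",Q.mean(0).round(1),"size",np.round(wh,1),"long axis deg",round(a,1))
S=hsv[...,1]
blob(g<75,(128,125,160,170),.012,"mouse")
blob(g<75,(122,215,140,240),.004,"stick body")
blob((S>90)|(g<100),(355,145,390,162),.007,"green cell")
blob(S>110,(335,180,385,206),.007,"highlighter")
E
python3 m.py
```

```text
gFL [609.2 150.4  15.2] err 0.5
gNL [471.2 135.7  17.2] err 2.4
bFR [ 638.  -161.9   16.6] err 2.4
bNR [ 499.6 -173.    21.4] err 2.2
stL [366.7 357.2   0.6] err 3.2
stR [388.9 308.6   5.2] err 3.4
gcL [ 598.1 -312.1    4.5] err 1.1
gcR [ 607.7 -359.9   11.2] err 0.1
hiL [ 467.9 -248.8    3.7] err 0.4
hiR [ 509.6 -358.3    8.1] err 0.5
mouse centre [613.4 316.6] mean [613.2 316.4] size [ 56.7 102.3] long axis deg 173.7
stick body centre [375.7 340.7] mean [376.1 340.9] size [14.1 33.9] long axis deg 117.3
green cell centre [ 603.9 -334.7] mean [ 603.8 -334. ] size [ 9.9 51.9] long axis deg 106.6
highlighter centre [ 501.5 -330.9] mean [ 501.2 -330.6] size [11.5 53.6] long axis deg 112.4
```

Measured checks: tray tops come out at z of 15–21 mm (21 given), tray length 313 mm (310 given), and the objects at z of 0–11 mm, all plausible. I'll go above the desk beside the mouse and check where the fingertips really are with a light touch.

```bash
cat > go.py <<'E'
# usage: go.py x y z(mm) yaw(deg of tool x axis) -> delta in tool axes
import sys,numpy as np
from scipy.spatial.transform import Rotation as Ro
from workcell import state
s=state();x,y,z,w=map(float,sys.argv[1:5]);R=np.array(s["ee_rot"]);p=np.array(s["ee_pos"])*1e3
c,n=np.cos(np.radians(w)),np.sin(np.radians(w));G=np.array([[c,n,0],[n,-c,0],[0,0,-1]])
print("delta",(R.T@(np.array([x,y,z])-p)).round(1),"turn",np.degrees(Ro.from_matrix(R.T@G).as_rotvec()).round(2),
"down1mm",(R.T@[0,0,-1]).round(4),"pos",p.round(1),"open",round(s["opening"]*1e3,1),"F",np.round(s["ft_force"],1),"grip",round(float(s["grasp_force"]),1),"t",s["time"],"q",np.round(s["joint_positions"],2))
E
python3 go.py 630 230 80 -6.3; python3 - <<'E'
from h import *
t=capture("top")
for n,q in {"FL":(232,88),"NL":(243,234),"FR":(560,62),"NR":(573,207)}.items(): print(n,onz(t,125+q[0]/3,120+q[1]/3,.021)*1e3)
E
```

```text
delta [ 667.7 -612.7  120.7] turn [-3.000e-02  1.000e-02  3.167e+01] down1mm [-0.e+00  5.e-04  1.e+00] pos [ 289.2 -609.7  200.4] open 85.4 F [-0.5 -0.7  0.9] grip 0.0 t 0.3 q [ 1.02  0.48  0.02  1.56 -0.01  1.11 -0.08]
FL [608.21641137 149.37630987  21.        ]
NL [470.11546581 136.07184019  21.        ]
FR [ 636.24148861 -160.19586759   21.        ]
NR [ 498.9559232  -172.19378371   21.        ]
```

```bash
python3 -m pendant '{"angular":[[0,0,7],[0,0,14],[0,0,21],[0,0,28],[0,0,31.7],[0,0,31.7],[0,0,31.7],[0,0,31.7],[0,0,31.7],[0,0,31.7],[0,0,31.7],[0,0,31.7],[0,0,31.7],[0,0,31.7],[0,0,31.7],[0,0,31.7],[0,0,31.7],[0,0,31.7],[0,0,31.7],[0,0,31.7]],"delta_pos":[[668,-613,0],[668,-613,0],[668,-613,0],[668,-613,0],[668,-613,0],[668,-613,0],[668,-613,0],[668,-613,0],[668,-613,0],[668,-613,0],[668,-613,0],[668,-613,0],[668,-613,0],[668,-613,0],[668,-613,0],[668,-613,0],[668,-613,0],[668,-613,0],[668,-613,0],[668,-613,0]],"fingers":[0.67,0.67,0.67,0.67,0.67,0.67,0.67,0.67,0.67,0.67,0.67,0.67,0.67,0.67,0.67,0.67,0.67,0.67,0.67,0.67]}' 40; python3 go.py 630 230 60 -6.3
```

```text
time: 2.02
ee_pos: [0.603, 0.1637, 0.2009]
ee_rot: [[0.994, -0.111, 0.0], [-0.111, -0.994, -0.0], [0.0, 0.0, -1.0]]
ft_force: [0.6, -0.3, 1.3]
opening: 0.0571
grasp_force: 0.0
delta [ 19.5 -68.9 140.9] turn [ 0.   -0.02 -0.05] down1mm [-4.e-04 -0.e+00  1.e+00] pos [603.  163.7 200.9] open 57.1 F [ 0.6 -0.3  1.3] grip 0.0 t 2.0167 q [-0.17  0.41 -0.26  1.67  0.12  1.08 -2.15]
```

```bash
python3 -m pendant '{"angular":[[0,0,0],[0,0,0],[0,0,0],[0,0,0],[0,0,0],[0,0,0],[0,0,0],[0,0,0],[0,0,0]],"delta_pos":[[19,-69,160],[19,-69,160],[19,-69,160],[19,-69,160],[19,-69,170],[19,-69,170],[19,-69,175],[19,-69,175],[19,-69,175]],"fingers":[0.67,0.67,0.67,0.67,0.67,0.67,0.67,0.67,0.67]}' 40; python3 - <<'E'
from h import *
s=capture("scene");crop(s,170,90,130,110,6,"tip.png")
E
```

```text
time: 2.77
ee_pos: [0.6303, 0.2277, 0.0277]
ee_rot: [[0.994, -0.112, 0.003], [-0.112, -0.994, 0.0], [0.003, -0.001, -1.0]]
ft_force: [0.2, 0.4, 0.1]
opening: 0.0569
grasp_force: 0.0
```

View pics/tip.png

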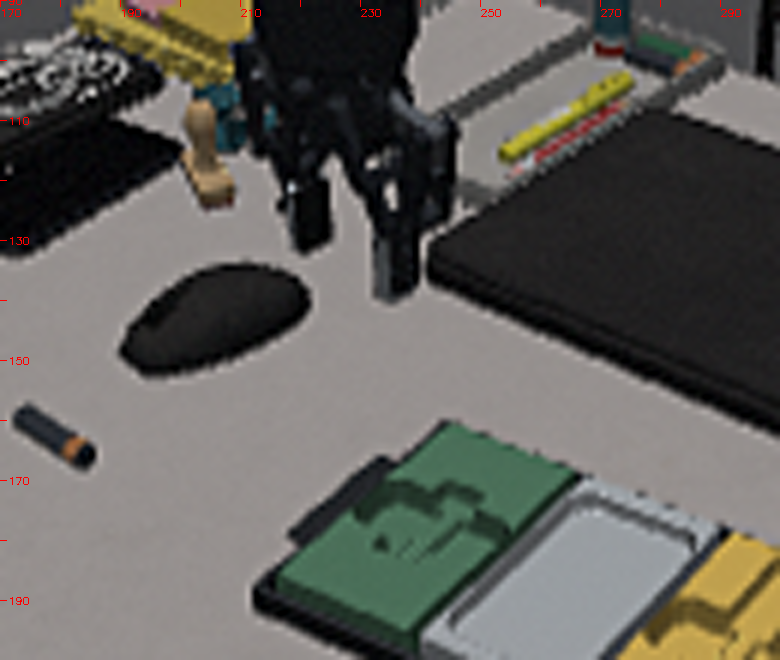

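The fingers hang at about (219,132) and (233,139), above clear desk between the mouse and the tray. I'll go on down slowly.

```bash
python3 -m pendant '{"angular":[[0,0,0],[0,0,0],[0,0,0],[0,0,0],[0,0,0],[0,0,0]],"delta_pos":[[0,0,3],[0,0,6],[0,0,9],[0,0,12],[0,0,14],[0,0,14]],"fingers":[0.67,0.67,0.67,0.67,0.67,0.67]}'
for i in 1 2 3; do :; done; python3 -m pendant '{"angular":[[0,0,0],[0,0,0],[0,0,0]],"delta_pos":[[0,0,1.5],[0,0,3],[0,0,3]],"fingers":[0.67,0.67,0.67]}'
```

```text
time: 3.32
ee_pos: [0.6284, 0.2281, 0.011]
ee_rot: [[0.994, -0.11, -0.001], [-0.11, -0.994, -0.0], [-0.001, 0.001, -1.0]]
ft_force: [0.6, -1.1, -0.0]
opening: 0.0572
grasp_force: 0.0
time: 3.57
ee_pos: [0.6287, 0.2282, 0.0084]
ee_rot: [[0.994, -0.11, -0.0], [-0.11, -0.994, -0.0], [-0.0, 0.0, -1.0]]
ft_force: [0.1, -0.1, 0.6]
opening: 0.0571
grasp_force: 0.0
```

```bash
python3 -m pendant '{"angular":[[0,0,0],[0,0,0],[0,0,0]],"delta_pos":[[0,0,1.5],[0,0,3],[0,0,3]],"fingers":[0.67,0.67,0.67]}'
python3 -m pendant '{"angular":[[0,0,0],[0,0,0],[0,0,0]],"delta_pos":[[0,0,1],[0,0,2],[0,0,2]],"fingers":[0.67,0.67,0.67]}'
```

```text
time: 3.82
ee_pos: [0.6287, 0.2282, 0.0054]
ee_rot: [[0.994, -0.11, -0.0], [-0.11, -0.994, -0.0], [-0.0, 0.0, -1.0]]
ft_force: [0.4, -0.6, -1.0]
opening: 0.057
grasp_force: 0.0
time: 4.07
ee_pos: [0.6288, 0.2282, 0.0035]
ee_rot: [[0.994, -0.11, -0.0], [-0.11, -0.994, -0.0], [-0.0, 0.0, -1.0]]
ft_force: [-0.4, 0.7, -1.4]
opening: 0.0573
grasp_force: 0.0
```

```bash
python3 -m pendant '{"angular":[[0,0,0],[0,0,0],[0,0,0]],"delta_pos":[[0,0,0.7],[0,0,1.5],[0,0,1.5]],"fingers":[0.67,0.67,0.67]}'
python3 -m pendant '{"angular":[[0,0,0],[0,0,0],[0,0,0]],"delta_pos":[[0,0,0.7],[0,0,1.5],[0,0,1.5]],"fingers":[0.67,0.67,0.67]}'
```

```text
time: 4.32
ee_pos: [0.6288, 0.2282, 0.002]
ee_rot: [[0.994, -0.11, -0.0], [-0.11, -0.994, -0.0], [-0.0, 0.0, -1.0]]
ft_force: [-0.3, 0.5, 0.1]
opening: 0.0571
grasp_force: 0.0
time: 4.57
ee_pos: [0.6288, 0.2282, 0.0005]
ee_rot: [[0.994, -0.11, -0.0], [-0.11, -0.994, -0.0], [-0.0, 0.0, -1.0]]
ft_force: [-0.3, -0.7, 1.0]
opening: 0.0573
grasp_force: 0.0
```

```bash
python3 -m pendant '{"angular":[[0,0,0],[0,0,0],[0,0,0]],"delta_pos":[[0,0,0.7],[0,0,1.5],[0,0,1.5]],"fingers":[0.67,0.67,0.67]}'
python3 -m pendant '{"angular":[[0,0,0],[0,0,0],[0,0,0]],"delta_pos":[[0,0,0.7],[0,0,1.5],[0,0,1.5]],"fingers":[0.67,0.67,0.67]}'
```

```text
time: 4.82
ee_pos: [0.6288, 0.2282, -0.001]
ee_rot: [[0.994, -0.11, -0.0], [-0.11, -0.994, -0.0], [-0.0, 0.0, -1.0]]
ft_force: [0.9, 0.1, 0.7]
opening: 0.0571
grasp_force: 0.0
time: 5.07
ee_pos: [0.6288, 0.2282, -0.0025]
ee_rot: [[0.994, -0.11, -0.0], [-0.11, -0.994, -0.0], [-0.0, 0.0, -1.0]]
ft_force: [-0.1, -0.4, -0.3]
opening: 0.0573
grasp_force: 0.0
```

```bash
python3 -m pendant '{"angular":[[0,0,0],[0,0,0],[0,0,0]],"delta_pos":[[0,0,0.7],[0,0,1.5],[0,0,1.5]],"fingers":[0.67,0.67,0.67]}'
python3 - <<'E'
from h import *
s=capture("scene");crop(s,190,90,70,70,8,"tip2.png")
E
```

```text
time: 5.32
ee_pos: [0.6288, 0.2282, -0.004]
ee_rot: [[0.994, -0.11, -0.0], [-0.11, -0.994, -0.0], [-0.0, 0.0, -1.0]]
ft_force: [-0.5, 0.2, 0.4]
opening: 0.0573
grasp_force: 0.0
```

View pics/tip2.png

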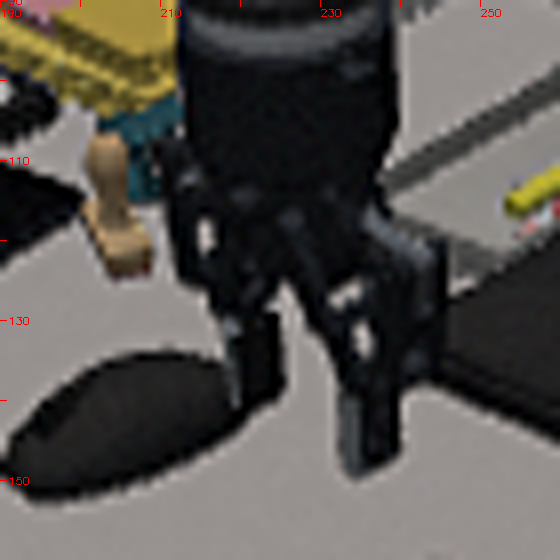

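The left finger tip is at about (222,140) and the right one's lower corner at (234,149.5). I'll compare that with the projection of the finger corners.

```bash
python3 go.py 613 317 0 -6.3;python3 - <<'E'
from h import *
s=capture("scene");st=state();R=np.array(st["ee_rot"]);p=np.array(st["ee_pos"])
V=s["view"];K=s["camera_matrix"]
def pr(w):
    c=V[:3,:3]@w+V[:3,3];q=K@[c[0],-c[1],-c[2]];return (q[:2]/q[2]).round(1)
for z in(0,4,8):
  print(z,[pr(np.r_[(p+R@[a,b,0])[:2],z/1e3]) for a in(-.011,.011) for b in(-.0285,.0285,.0425)])
E
```

```text
delta [-25.5 -86.5  -3.9] turn [ 0.01  0.01 -0.03] down1mm [ 2.e-04 -1.e-04  1.e+00] pos [628.8 228.2  -3.9] open 57.2 F [-0.2 -0.3  0.6] grip 0.0 t 5.3667 q [-0.28  0.71 -0.22  1.69  0.21  0.77 -2.29]
0 [array([221.5, 150.2]), array([233.7, 157.7]), array([236.8, 159.7]), array([226.9, 147.4]), array([239.1, 154.7]), array([242.2, 156.6])]
4 [array([221.4, 149.1]), array([233.7, 156.7]), array([236.8, 158.6]), array([226.8, 146.3]), array([239.1, 153.7]), array([242.2, 155.5])]
8 [array([221.3, 148.1]), array([233.6, 155.6]), array([236.7, 157.5]), array([226.7, 145.2]), array([239. , 152.6]), array([242.1, 154.4])]
```

```bash
python3 - <<'E'
from h import *
t=capture("top");st=state();R=np.array(st["ee_rot"]);p=np.array(st["ee_pos"])
V=t["view"];K=t["camera_matrix"]
def pr(w):
    c=V[:3,:3]@w+V[:3,3];q=K@[c[0],-c[1],-c[2]];return (q[:2]/q[2]).round(1)
for z in(0,.05,.1,.2):print(z,pr(np.r_[p[:2],z]))
crop(t,120,90,130,110,6,"top_g.png")
E
```

```text
0 [176.3 143.4]
0.05 [172.5 139.6]
0.1 [168.4 135.4]
0.2 [158.6 125.5]
```

View pics/top_g.png

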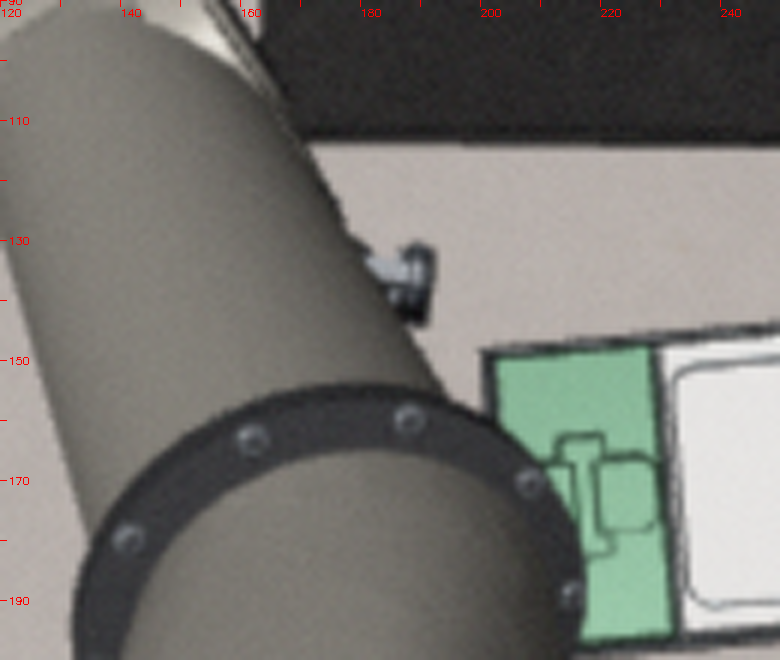

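```bash
python3 - <<'E'
from h import *
t=capture("top");s=capture("scene")
for a,b in [((188.5,144),(234,149.5)),((191,143.8),(234,149.5)),((189,143.8),(239,147.5)),((191,144),(238,148)),((190,138),(236,149))]:
    p,e=tri(t,a,s,b);print((p*1e3).round(1),round(e*1e3,1))
E
```

```text
[616.2 190.9  33.9] 11.8
[614.1 185.1  37.9] 17.2
[620.1 183.3  41.4] 1.8
[616.9 179.8  43.1] 4.8
[631.5 191.2  28.1] 20.6
```

```bash
python3 -m pendant '{"angular":[[0,0,0],[0,0,0],[0,0,0],[0,0,0]],"delta_pos":[[0,0,1],[0,0,2],[0,0,3],[0,0,4]],"fingers":[0.67,0.67,0.67,0.67]}'
python3 -m pendant '{"angular":[[0,0,0],[0,0,0],[0,0,0]],"delta_pos":[[0,0,1],[0,0,2],[0,0,3]],"fingers":[0.67,0.67,0.67]}'
python3 -m pendant '{"angular":[[0,0,0],[0,0,0],[0,0,0]],"delta_pos":[[0,0,1],[0,0,2],[0,0,3]],"fingers":[0.67,0.67,0.67]}'
```

```text
time: 5.9
ee_pos: [0.6289, 0.2282, -0.0079]
ee_rot: [[0.994, -0.11, -0.0], [-0.11, -0.994, -0.0], [-0.0, 0.0, -1.0]]
ft_force: [-0.5, 0.8, 0.2]
opening: 0.0574
grasp_force: 0.0
time: 6.15
ee_pos: [0.6289, 0.2282, -0.0109]
ee_rot: [[0.994, -0.11, -0.0], [-0.11, -0.994, -0.0], [-0.0, 0.0, -1.0]]
ft_force: [-0.5, 0.4, -0.3]
opening: 0.0574
grasp_force: 0.0
time: 6.4
ee_pos: [0.6289, 0.2283, -0.0139]
ee_rot: [[0.994, -0.11, 0.0], [-0.11, -0.994, 0.0], [0.0, -0.0, -1.0]]
ft_force: [-0.3, -0.4, -0.7]
opening: 0.0575
grasp_force: 0.0
```

The reported TCP is now below the desk with no contact, which agrees with the cameras that the real tips are higher than stated. I'll keep going down gently.

```bash
python3 -m pendant '{"angular":[[0,0,0],[0,0,0],[0,0,0]],"delta_pos":[[0,0,1],[0,0,2],[0,0,3]],"fingers":[0.67,0.67,0.67]}' | egrep "pos|force"
python3 -m pendant '{"angular":[[0,0,0],[0,0,0],[0,0,0]],"delta_pos":[[0,0,1],[0,0,2],[0,0,2.5]],"fingers":[0.67,0.67,0.67]}'| egrep "pos|force"
python3 -m pendant '{"angular":[[0,0,0],[0,0,0],[0,0,0]],"delta_pos":[[0,0,1],[0,0,2],[0,0,2.5]],"fingers":[0.67,0.67,0.67]}'| egrep "pos|force"
```

```text
ee_pos: [0.6289, 0.2283, -0.0169]
ft_force: [-0.8, -0.6, 0.4]
grasp_force: 0.0
ee_pos: [0.6288, 0.2282, -0.0195]
ft_force: [-0.5, -1.3, 0.5]
grasp_force: 0.0
ee_pos: [0.6288, 0.2282, -0.0219]
ft_force: [0.5, -0.0, -0.2]
grasp_force: 0.0
```

```bash
python3 -m pendant '{"angular":[[0,0,0],[0,0,0],[0,0,0]],"delta_pos":[[0,0,0.7],[0,0,1.4],[0,0,2]],"fingers":[0.67,0.67,0.67]}' | egrep "pos|force"
python3 -m pendant '{"angular":[[0,0,0],[0,0,0],[0,0,0]],"delta_pos":[[0,0,0.7],[0,0,1.4],[0,0,2]],"fingers":[0.67,0.67,0.67]}'| egrep "pos|force"
python3 -m pendant '{"angular":[[0,0,0],[0,0,0],[0,0,0]],"delta_pos":[[0,0,0.7],[0,0,1.4],[0,0,2]],"fingers":[0.67,0.67,0.67]}'| egrep "pos|force"
```

```text
ee_pos: [0.6289, 0.2283, -0.0239]
ft_force: [-0.6, -0.9, 0.1]
grasp_force: 0.0
ee_pos: [0.6289, 0.2283, -0.0259]
ft_force: [0.3, 0.5, 0.4]
grasp_force: 0.0
ee_pos: [0.6289, 0.2283, -0.0279]
ft_force: [0.0, 0.3, 0.4]
grasp_force: 0.0
```

```bash
python3 -m pendant '{"angular":[[0,0,0],[0,0,0],[0,0,0]],"delta_pos":[[0,0,0.5],[0,0,1],[0,0,1.5]],"fingers":[0.67,0.67,0.67]}' | egrep "pos|force"
python3 -m pendant '{"angular":[[0,0,0],[0,0,0],[0,0,0]],"delta_pos":[[0,0,0.5],[0,0,1],[0,0,1.5]],"fingers":[0.67,0.67,0.67]}'| egrep "pos|force"
python3 - <<'E'
from h import *
s=capture("scene");crop(s,190,100,70,70,8,"tip3.png")
E
```

```text
ee_pos: [0.6289, 0.2283, -0.0293]
ft_force: [0.8, -0.5, 0.6]
grasp_force: 0.0
ee_pos: [0.6289, 0.2283, -0.0308]
ft_force: [0.2, 0.2, -0.6]
grasp_force: 0.0
```

View pics/tip3.png

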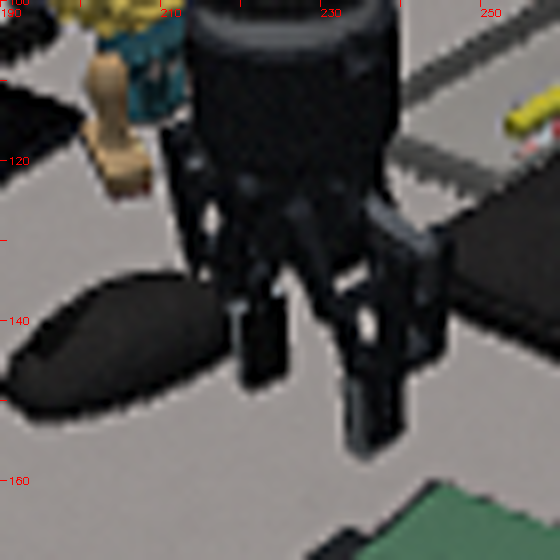

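The tips are now at (221,148.7) and (235,157.3), against (221.5,150.2) and about (235,158.5) predicted for z=0. So they are about 4 mm above the desk, and the horizontal position agrees.

```bash
for i in 1 2 ; do :; done; python3 -m pendant '{"angular":[[0,0,0],[0,0,0],[0,0,0]],"delta_pos":[[0,0,0.5],[0,0,1],[0,0,1.5]],"fingers":[0.67,0.67,0.67]}' | egrep "pos|force"
python3 -m pendant '{"angular":[[0,0,0],[0,0,0],[0,0,0]],"delta_pos":[[0,0,0.5],[0,0,1],[0,0,1]],"fingers":[0.67,0.67,0.67]}'| egrep "pos|force"
python3 -m pendant '{"angular":[[0,0,0],[0,0,0],[0,0,0]],"delta_pos":[[0,0,0.5],[0,0,1],[0,0,1]],"fingers":[0.67,0.67,0.67]}'| egrep "pos|force"
```

```text
ee_pos: [0.629, 0.2283, -0.0323]
ft_force: [-0.8, -0.1, 0.5]
grasp_force: 0.0
ee_pos: [0.6288, 0.2282, -0.0335]
ft_force: [-0.3, 0.1, 0.3]
grasp_force: 0.0
ee_pos: [0.6289, 0.2282, -0.0344]
ft_force: [0.1, -0.1, -1.3]
grasp_force: 0.0
```

```bash
python3 -m pendant '{"angular":[[0,0,0],[0,0,0],[0,0,0]],"delta_pos":[[0,0,0.5],[0,0,1],[0,0,1]],"fingers":[0.67,0.67,0.67]}' | egrep "pos|force"
python3 -m pendant '{"angular":[[0,0,0],[0,0,0],[0,0,0]],"delta_pos":[[0,0,0.5],[0,0,1],[0,0,1]],"fingers":[0.67,0.67,0.67]}'| egrep "pos|force"
```

```text
ee_pos: [0.629, 0.2283, -0.0349]
ft_force: [-1.2, -1.0, 4.6]
grasp_force: 2.0
ee_pos: [0.629, 0.2283, -0.0349]
ft_force: [-4.5, -1.5, 11.8]
grasp_force: 5.9
```

The desk contact (12 N) comes at reported z = -34.9 with a 57 mm opening, so tip height = reported z + 34.9. I'll use that for the mouse.

```bash
python3 -m pendant '{"angular":[[0,0,0],[0,0,0],[0,0,0],[0,0,0],[0,0,0],[0,0,0],[0,0,0],[0,0,0]],"delta_pos":[[0,0,-40],[0,0,-80],[-25,-40,-90],[-25,-86,-90],[-25,-86,-90],[-25,-86,-90],[-25,-86,-90],[-25,-86,-90]],"fingers":[1,1,1,1,1,1,1,1]}'|egrep "opening"; python3 go.py 613.3 316.6 -24 -6.3
```

```text
opening: 0.0852
delta [-0.6 -1.8 77. ] turn [ 0.1   0.02 -0.09] down1mm [ 3.0e-04 -1.7e-03  1.0e+00] pos [613.7 314.9  53. ] open 85.2 F [-0.3 -0.3 -0.4] grip 0.0 t 10.3667 q [-0.4   0.66 -0.24  1.61  0.19  0.89 -2.39]
```

```bash
python3 -m pendant '{"angular":[[0,0,0],[0,0,0],[0,0,0],[0,0,0],[0,0,0],[0,0,0],[0,0,0]],"delta_pos":[[-0.6,-1.8,15],[-0.6,-1.8,35],[-0.6,-1.8,55],[-0.6,-1.8,68],[-0.6,-1.8,77],[-0.6,-1.8,77],[-0.6,-1.8,77]],"fingers":[1,1,1,1,1,1,1]}'
python3 -m pendant '{"angular":[[0,0,0],[0,0,0],[0,0,0],[0,0,0],[0,0,0],[0,0,0],[0,0,0],[0,0,0]],"delta_pos":[[0,0,0],[0,0,0],[0,0,0],[0,0,0],[0,0,0],[0,0,0],[0,0,0],[0,0,0]],"fingers":[0.6,0.5,0.5,0.5,0.5,0.5,0.5,0.5]}' 40
```

```text
time: 10.95
ee_pos: [0.6131, 0.3179, -0.0238]
ee_rot: [[0.994, -0.111, -0.001], [-0.111, -0.994, -0.001], [-0.001, 0.001, -1.0]]
ft_force: [0.4, -0.5, 0.5]
opening: 0.0854
grasp_force: 0.0
time: 11.62
ee_pos: [0.614, 0.3184, -0.0216]
ee_rot: [[0.994, -0.111, 0.002], [-0.111, -0.994, 0.0], [0.002, -0.001, -1.0]]
ft_force: [-1.8, -1.2, 5.2]
opening: 0.0507
grasp_force: 40.5
```

```bash
python3 - <<'E'
from h import *
s=capture("scene");crop(s,165,80,90,80,8,"g1.png")
E
```

```text
(no output)
```

View pics/g1.png

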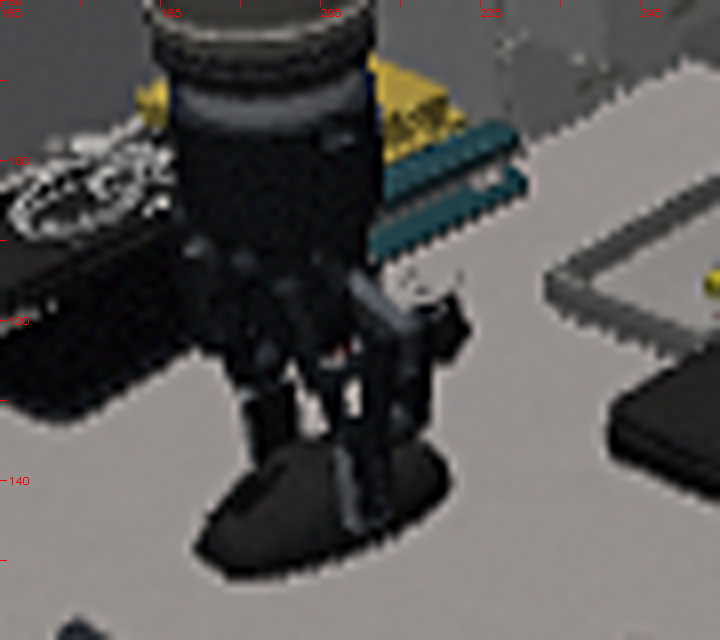

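The right fingertip (209,146) sits on the flank above the mouse's lower edge (about 150), at mid-length. The squeeze rode up 2 mm, so I'll regrip slightly lower.

```bash
python3 -m pendant '{"angular":[[0,0,0],[0,0,0],[0,0,0],[0,0,0],[0,0,0],[0,0,0],[0,0,0],[0,0,0],[0,0,0],[0,0,0],[0,0,0],[0,0,0],[0,0,0],[0,0,0]],"delta_pos":[[0,0,0],[0,0,0],[0,0,0],[0,0,1.5],[0,0,3],[0,0,3],[0,0,3],[0,0,3],[0,0,3],[0,0,3],[0,0,3],[0,0,3],[0,0,3],[0,0,3]],"fingers":[0.85,0.85,0.85,0.85,0.85,0.85,0.5,0.5,0.5,0.5,0.5,0.5,0.5,0.5]}' 40
python3 -m pendant '{"angular":[[0,0,0],[0,0,0],[0,0,0],[0,0,0]],"delta_pos":[[0,0,-10],[0,0,-30],[0,0,-60],[0,0,-90]],"fingers":[0.5,0.5,0.5,0.5]}'; python3 go.py 549.8 27.1 60 5.25
```

```text
time: 12.83
ee_pos: [0.6133, 0.3186, -0.0259]
ee_rot: [[0.994, -0.11, 0.0], [-0.11, -0.994, 0.0], [0.0, -0.0, -1.0]]
ft_force: [-1.4, -0.9, 5.4]
opening: 0.0526
grasp_force: 42.1
time: 13.17
ee_pos: [0.6123, 0.3176, 0.0637]
ee_rot: [[0.994, -0.11, -0.002], [-0.11, -0.994, -0.001], [-0.002, 0.002, -1.0]]
ft_force: [0.9, 0.5, -1.4]
opening: 0.0525
grasp_force: 41.6
delta [-30.1 295.6   4.3] turn [  0.09   0.13 -11.58] down1mm [ 0.002  -0.0017  1.    ] pos [612.3 317.6  63.7] open 52.5 F [ 0.9  0.5 -1.4] grip 41.6 t 13.1667 q [-0.4   0.65 -0.24  1.61  0.19  0.91 -2.39]
```

```bash
python3 -m pendant '{"angular":[[0,0,-3],[0,0,-6],[0,0,-9],[0,0,-11.6],[0,0,-11.6],[0,0,-11.6],[0,0,-11.6],[0,0,-11.6],[0,0,-11.6],[0,0,-11.6],[0,0,-11.6],[0,0,-11.6],[0,0,-11.6]],"delta_pos":[[-5,35,0],[-10,70,0],[-15,110,0],[-20,150,0],[-24,185,0],[-26,220,0],[-28,250,4],[-29,275,4],[-30,290,4],[-30,295.6,4],[-30,295.6,4],[-30,295.6,4],[-30,295.6,4]],"fingers":[0.5,0.5,0.5,0.5,0.5,0.5,0.5,0.5,0.5,0.5,0.5,0.5,0.5]}'; python3 go.py 549.8 27.1 -4 5.25
```

```text
time: 14.25
ee_pos: [0.5511, 0.0299, 0.0599]
ee_rot: [[0.996, 0.094, 0.001], [0.094, -0.996, 0.001], [0.001, -0.001, -1.0]]
ft_force: [-0.5, 0.9, -0.3]
opening: 0.0523
grasp_force: 41.6
delta [-1.6  2.7 63.9] turn [-0.06 -0.04  0.15] down1mm [-8.e-04  1.e-03  1.e+00] pos [551.1  29.9  59.9] open 52.3 F [-0.5  0.9 -0.3] grip 41.6 t 14.25 q [ 0.07  0.47 -0.29  1.95  0.19  0.74 -1.82]
```

```bash
python3 -m pendant '{"angular":[[0,0,0],[0,0,0],[0,0,0],[0,0,0],[0,0,0]],"delta_pos":[[-1.6,2.7,20],[-1.6,2.7,45],[-1.6,2.7,64],[-1.6,2.7,64],[-1.6,2.7,64]],"fingers":[0.5,0.5,0.5,0.5,0.5]}' >/dev/null; python3 go.py 549.8 27.1 -13 5.25
python3 - <<'E'
from h import *
s=capture("scene");a=s["pixels"][150:235,205:305,::-1];crop(s,205,130,100,95,6,"p1.png")
E
```

```text
delta [ 1.1 -0.4  8.2] turn [-0.04  0.11  0.14] down1mm [1.9e-03 6.0e-04 1.0e+00] pos [548.8  26.6  -4.8] open 52.5 F [-0.   0.5  0.1] grip 41.8 t 14.6667 q [ 0.04  0.57 -0.26  1.99  0.24  0.62 -1.85]
```

View pics/p1.png

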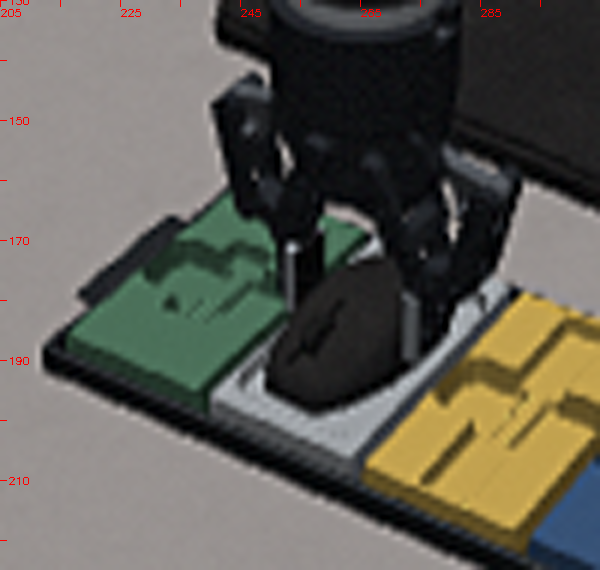

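The mouse (centre about (260,185)) sits over the grey pocket with even margins. I'll lower it.

```bash
python3 -m pendant '{"angular":[[0,0,0],[0,0,0],[0,0,0],[0,0,0],[0,0,0],[0,0,0]],"delta_pos":[[1,-0.4,2],[1,-0.4,4],[1,-0.4,6],[1,-0.4,7.5],[1,-0.4,7.5],[1,-0.4,7.5]],"fingers":[0.5,0.5,0.5,0.5,0.5,0.5]}'
```

```text
time: 15.22
ee_pos: [0.5504, 0.0254, -0.0117]
ee_rot: [[0.996, 0.092, 0.0], [0.092, -0.996, -0.0], [0.0, 0.0, -1.0]]
ft_force: [-0.6, -0.1, -0.8]
opening: 0.0522
grasp_force: 41.8
```

```bash
python3 -m pendant '{"angular":[[0,0,0],[0,0,0],[0,0,0]],"delta_pos":[[0,-0.8,0.7],[0,-0.8,1.4],[0,-0.8,1.4]],"fingers":[0.5,0.5,0.5]}'
python3 -m pendant '{"angular":[[0,0,0],[0,0,0],[0,0,0],[0,0,0],[0,0,0],[0,0,0],[0,0,0]],"delta_pos":[[0,0,0],[0,0,0],[0,0,0],[0,0,0],[0,0,-20],[0,0,-60],[0,0,-90]],"fingers":[0.8,0.8,0.9,0.9,0.9,0.9,0.9]}'; python3 go.py 379 334 60 116
```

```text
time: 15.47
ee_pos: [0.5504, 0.0265, -0.0129]
ee_rot: [[0.996, 0.092, 0.0], [0.092, -0.996, -0.0], [0.0, 0.0, -1.0]]
ft_force: [-0.8, -0.0, 2.2]
opening: 0.0523
grasp_force: 43.1
time: 16.05
ee_pos: [0.5499, 0.0264, 0.078]
ee_rot: [[0.996, 0.092, -0.001], [0.092, -0.996, 0.0], [-0.001, -0.0, -1.0]]
ft_force: [1.3, -0.1, 0.7]
opening: 0.0768
grasp_force: 0.0
delta [-141.9 -322.    18.3] turn [-7.0000e-02  3.0000e-02 -1.1072e+02] down1mm [1.e-03 2.e-04 1.e+00] pos [549.9  26.4  78. ] open 76.8 F [ 1.3 -0.1  0.7] grip 0.0 t 16.05 q [ 0.08  0.44 -0.3   1.94  0.18  0.78 -1.8 ]
```

```bash
python3 -m pendant '{"angular":[[0,0,-7],[0,0,-14],[0,0,-21],[0,0,-28],[0,0,-35],[0,0,-42],[0,0,-49],[0,0,-56],[0,0,-63],[0,0,-70],[0,0,-77],[0,0,-84],[0,0,-91],[0,0,-98],[0,0,-105],[0,0,-110.7],[0,0,-110.7],[0,0,-110.7],[0,0,-110.7]],"delta_pos":[[-9,-20,0],[-18,-40,0],[-27,-60,0],[-36,-80,0],[-45,-100,0],[-54,-122,0],[-63,-144,0],[-72,-165,0],[-81,-185,0],[-90,-205,0],[-99,-225,0],[-108,-245,0],[-117,-265,0],[-126,-285,0],[-135,-305,0],[-142,-322,0],[-142,-322,10],[-142,-322,18],[-142,-322,18]],"fingers":[0.5,0.5,0.5,0.5,0.5,0.5,0.5,0.5,0.5,0.5,0.5,0.5,0.5,0.5,0.5,0.5,0.5,0.5,0.5]}' ; python3 go.py 379 333.2 -10 116
python3 - <<'E'
from h import *
t=capture("top");f=lambda x,y:(125+x/3,120+y/3)
for n,q in {"stL":(12,340),"stR":(60,320)}.items():print(n,onz(t,*f(*q),.004)*1e3)
for n,q in {"gcL":(716,107),"gcR":(769,96),"hL":(651,242),"hR":(768,199)}.items():print(n,onz(t,*f(*q),.007)*1e3)
E
```

```text
time: 17.63
ee_pos: [0.3789, 0.332, 0.0569]
ee_rot: [[-0.436, 0.9, -0.002], [0.9, 0.436, -0.003], [-0.002, -0.003, -1.0]]
ft_force: [-0.6, -0.1, -0.3]
opening: 0.0427
grasp_force: 0.0
delta [ 1.2  0.9 66.9] turn [-0.18  0.09 -0.15] down1mm [0.0017 0.0031 1.    ] pos [378.9 332.   56.9] open 42.7 F [-0.6 -0.1 -0.3] grip 0.0 t 17.6333 q [-0.2   0.52 -0.8   2.04  0.52  0.8  -0.86]
stL [368.12605678 354.96797246   4.        ]
stR [387.52392575 310.06079645   4.        ]
gcL [ 597.36291011 -310.88828154    7.        ]
gcR [ 608.48825468 -361.38860336    7.        ]
hL [ 467.81793334 -248.1571459     7.        ]
hR [ 509.85525546 -358.93157924    7.        ]
```

```bash
python3 -m pendant '{"angular":[[0,0,1.4],[0,0,1.4],[0,0,1.4],[0,0,1.4],[0,0,1.4],[0,0,1.4],[0,0,1.4]],"delta_pos":[[1,1.2,20],[1,1.2,40],[1,1.2,60],[1,1.2,72],[1,1.2,75],[1,1.2,75],[1,1.2,75]],"fingers":[0.31,0.31,0.31,0.31,0.31,0.31,0.31]}' ; python3 go.py 378.3 332.9 -22 114.5
python3 - <<'E'
from h import *
s=capture("scene");crop(s,90,120,95,80,8,"st.png")
E
```

```text
time: 18.27
ee_pos: [0.3804, 0.3355, -0.0156]
ee_rot: [[-0.415, 0.91, 0.001], [0.91, 0.415, 0.0], [0.0, 0.001, -1.0]]
ft_force: [0.8, 0.1, -0.4]
opening: 0.0264
grasp_force: 0.0
delta [-1.5 -3.   6.4] turn [ 0.04 -0.01  0.04] down1mm [-1.e-04 -7.e-04  1.e+00] pos [380.4 335.5 -15.6] open 26.4 F [ 0.8  0.1 -0.4] grip 0.0 t 18.2667 q [-0.3   0.63 -0.69  2.07  0.65  0.67 -1.  ]
```

View pics/st.png

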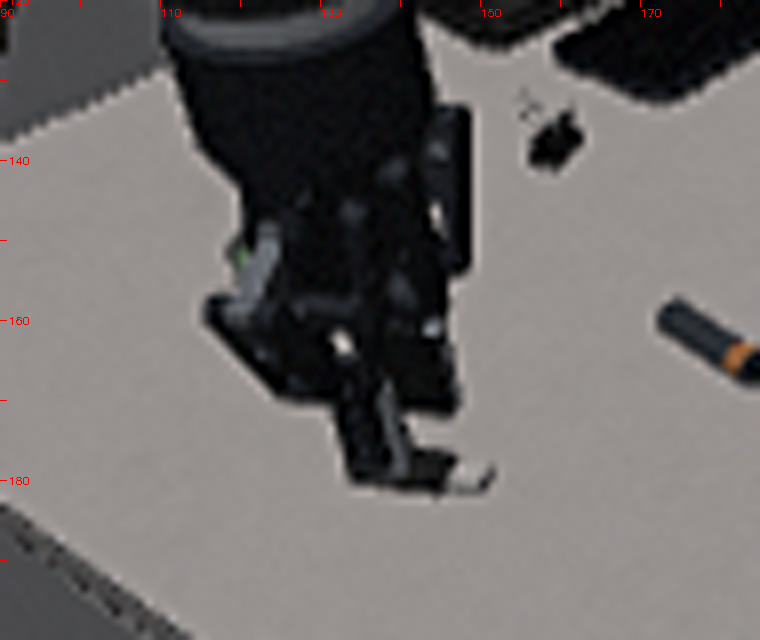

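The near finger is at (136,179), beside the stick, whose plug ends at (151,179). The TCP is 3 mm off my target, so I'll correct that and feel down to the desk.

```bash
python3 -m pendant '{"angular":[[0,0,0],[0,0,0],[0,0,0],[0,0,0],[0,0,0]],"delta_pos":[[-1.5,-3,0],[-1.5,-3,2],[-1.5,-3,4],[-1.5,-3,6],[-1.5,-3,6]],"fingers":[0.31,0.31,0.31,0.31,0.31]}' |egrep "pos|force"
python3 -m pendant '{"angular":[[0,0,0],[0,0,0],[0,0,0]],"delta_pos":[[0,0,1],[0,0,2],[0,0,2]],"fingers":[0.31,0.31,0.31]}' |egrep "pos|force"
python3 -m pendant '{"angular":[[0,0,0],[0,0,0],[0,0,0]],"delta_pos":[[0,0,1],[0,0,2],[0,0,2]],"fingers":[0.31,0.31,0.31]}' |egrep "pos|force"
```

```text
ee_pos: [0.3778, 0.3326, -0.0224]
ft_force: [-0.6, 0.6, 0.2]
grasp_force: 0.0
ee_pos: [0.3777, 0.3327, -0.0244]
ft_force: [0.4, 0.4, 0.1]
grasp_force: 0.0
ee_pos: [0.3778, 0.3327, -0.0264]
ft_force: [-0.2, 0.7, -0.2]
grasp_force: 0.0
```

```bash
python3 -m pendant '{"angular":[[0,0,0],[0,0,0],[0,0,0]],"delta_pos":[[0,0,0.5],[0,0,1],[0,0,1.5]],"fingers":[0.31,0.31,0.31]}' |egrep "pos|force"
python3 -m pendant '{"angular":[[0,0,0],[0,0,0],[0,0,0]],"delta_pos":[[0,0,0.5],[0,0,1],[0,0,1]],"fingers":[0.31,0.31,0.31]}' |egrep "pos|force"
```

```text
ee_pos: [0.3779, 0.3327, -0.0277]
ft_force: [0.2, -0.2, -0.5]
grasp_force: 0.0
ee_pos: [0.3778, 0.3327, -0.0288]
ft_force: [0.2, -0.0, 0.3]
grasp_force: 0.0
```

```bash
python3 -m pendant '{"angular":[[0,0,0],[0,0,0],[0,0,0]],"delta_pos":[[0,0,0.5],[0,0,1],[0,0,1]],"fingers":[0.31,0.31,0.31]}' |egrep "pos|force"
python3 -m pendant '{"angular":[[0,0,0],[0,0,0],[0,0,0]],"delta_pos":[[0,0,0.5],[0,0,1],[0,0,1]],"fingers":[0.31,0.31,0.31]}' |egrep "pos|force"
```

```text
ee_pos: [0.3778, 0.3327, -0.0298]
ft_force: [0.5, 0.4, 1.0]
grasp_force: 0.0
ee_pos: [0.3779, 0.3328, -0.0306]
ft_force: [0.0, -0.7, 0.0]
grasp_force: 0.4
```

```bash
python3 -m pendant '{"angular":[[0,0,0],[0,0,0],[0,0,0],[0,0,0],[0,0,0],[0,0,0],[0,0,0],[0,0,0]],"delta_pos":[[0,0,-3],[0,0,-3],[0,0,-3],[0,0,-3],[0,0,-3],[0,0,-3],[0,0,-3],[0,0,-3]],"fingers":[0.31,0.31,0.1,0.1,0.1,0.1,0.1,0.1]}' 40
python3 -m pendant '{"angular":[[0,0,0],[0,0,0],[0,0,0],[0,0,0],[0,0,0]],"delta_pos":[[0,0,-10],[0,0,-30],[0,0,-60],[0,0,-90],[0,0,-90]],"fingers":[0.1,0.1,0.1,0.1,0.1]}'|egrep "open|force"; python3 go.py 564.1 -128.2 62 5.25
```

```text
time: 20.9
ee_pos: [0.378, 0.3329, -0.0273]
ee_rot: [[-0.416, 0.909, 0.001], [0.909, 0.416, 0.0], [-0.0, 0.001, -1.0]]
ft_force: [-0.7, -0.9, 6.3]
opening: 0.0154
grasp_force: 39.8
ft_force: [1.5, 0.2, -0.3]
opening: 0.0153
grasp_force: 39.2
delta [-498.5  -25.4    4. ] turn [  0.15  -0.49 109.34] down1mm [-0.0024 -0.0073  1.    ] pos [379.8 335.6  67.4] open 15.3 F [ 1.5  0.2 -0.3] grip 39.2 t 21.3167 q [-0.2   0.5  -0.81  2.03  0.51  0.8  -0.88]
```

```bash
python3 -m pendant '{"angular":[[0,0,7],[0,0,14],[0,0,21],[0,0,28],[0,0,35],[0,0,42],[0,0,49],[0,0,56],[0,0,63],[0,0,70],[0,0,77],[0,0,84],[0,0,91],[0,0,98],[0,0,105],[0,0,109.3],[0,0,109.3],[0,0,109.3],[0,0,109.3],[0,0,109.3]],"delta_pos":[[-20,-1,0],[-50,-2,0],[-80,-4,0],[-110,-6,0],[-143,-7,0],[-176,-9,0],[-209,-11,0],[-242,-12,0],[-275,-14,0],[-308,-16,0],[-341,-17,0],[-374,-19,0],[-407,-21,0],[-440,-22,0],[-470,-24,4],[-490,-25,4],[-498.5,-25.4,4],[-498.5,-25.4,4],[-498.5,-25.4,4],[-498.5,-25.4,4]],"fingers":[0.1,0.1,0.1,0.1,0.1,0.1,0.1,0.1,0.1,0.1,0.1,0.1,0.1,0.1,0.1,0.1,0.1,0.1,0.1,0.1]}'; python3 go.py 564.1 -128.2 -2 5.25
```

```text
time: 22.98
ee_pos: [0.5615, -0.1289, 0.0583]
ee_rot: [[0.995, 0.096, -0.0], [0.096, -0.995, 0.001], [-0.0, -0.001, -1.0]]
ft_force: [-0.0, 0.9, 0.3]
opening: 0.015
grasp_force: 39.2
delta [ 2.6 -0.3 60.3] turn [-0.08  0.02  0.25] down1mm [3.0e-04 1.4e-03 1.0e+00] pos [ 561.5 -128.9   58.3] open 15.0 F [-0.   0.9  0.3] grip 39.2 t 22.9833 q [ 0.32  0.5  -0.26  1.9   0.18  0.76 -1.51]
```

```bash
python3 -m pendant '{"angular":[[0,0,0.2],[0,0,0.2],[0,0,0.2],[0,0,0.2],[0,0,0.2],[0,0,0.2]],"delta_pos":[[2.6,-0.3,15],[2.6,-0.3,35],[2.6,-0.3,52],[2.6,-0.3,58],[2.6,-0.3,58],[2.6,-0.3,58]],"fingers":[0.1,0.1,0.1,0.1,0.1,0.1]}' >/dev/null; python3 go.py 564.1 -128.2 -12.3 5.25
python3 - <<'E'
from h import *
s=capture("scene");crop(s,270,140,90,95,6,"p2.png")
E
```

```text
delta [-0.4 -1.4 12.9] turn [-0.03  0.01 -0.07] down1mm [1.e-04 6.e-04 1.e+00] pos [ 564.6 -129.5    0.6] open 15.2 F [-0.1 -0.1 -0.9] grip 39.2 t 23.4833 q [ 0.3   0.59 -0.24  1.92  0.21  0.66 -1.55]
```

View pics/p2.png

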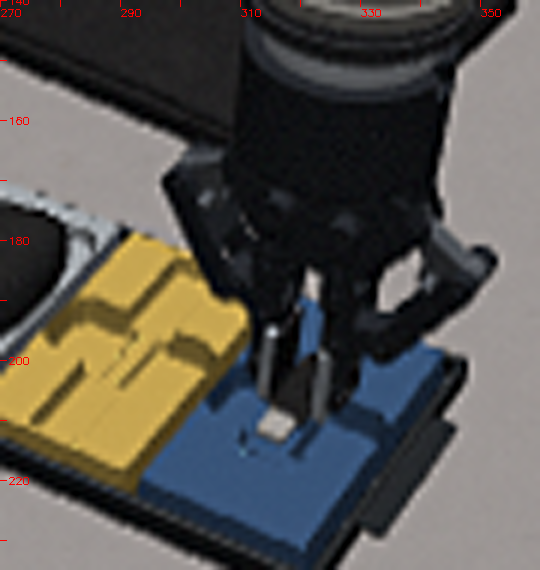

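The stick is held level with its plug tip at (315,210), over the blue pocket. I'll check the plug tip against its projection, then lower.

```bash
python3 - <<'E'
from h import *
s=capture("scene");st=state();R=np.array(st["ee_rot"]);p=np.array(st["ee_pos"])
for z in(.028,.032,.036):
    q=onz(s,316,208.5,z);print(z,(R.T@(q-p)*1e3).round(1),"(want x=-25.5,y=0)")
E
python3 -m pendant '{"angular":[[0,0,0],[0,0,0],[0,0,0],[0,0,0],[0,0,0]],"delta_pos":[[-0.4,-1.4,2],[-0.4,-1.4,5],[-0.4,-1.4,7],[-0.4,-1.4,8],[-0.4,-1.4,8]],"fingers":[0.1,0.1,0.1,0.1,0.1]}'
```

```text
0.028 [-11.6  -6.7 -26.6] (want x=-25.5,y=0)
0.032 [-15.5  -5.1 -30.6] (want x=-25.5,y=0)
0.036 [-19.5  -3.5 -34.6] (want x=-25.5,y=0)
time: 24.0
ee_pos: [0.5644, -0.1293, -0.0077]
ee_rot: [[0.996, 0.088, 0.001], [0.088, -0.996, 0.0], [0.001, 0.0, -1.0]]
ft_force: [0.9, -0.7, -0.4]
opening: 0.0153
grasp_force: 39.2
```

```bash
python3 go.py 564.1 -128.2 -12.3 5.25; python3 -m pendant '{"angular":[[0,0,0],[0,0,0],[0,0,0],[0,0,0],[0,0,0]],"delta_pos":[[0,-1.1,0],[0,-1.1,1.5],[0,-1.1,3],[0,-1.1,4.3],[0,-1.1,4.3]],"fingers":[0.1,0.1,0.1,0.1,0.1]}'
```

```text
delta [-0.2 -1.1  4.6] turn [ 0.   -0.03 -0.18] down1mm [-6.e-04 -0.e+00  1.e+00] pos [ 564.4 -129.3   -7.7] open 15.3 F [ 0.9 -0.7 -0.4] grip 39.2 t 24.0 q [ 0.29  0.6  -0.23  1.92  0.22  0.64 -1.56]
time: 24.42
ee_pos: [0.5642, -0.1281, -0.0121]
ee_rot: [[0.996, 0.089, 0.0], [0.089, -0.996, 0.0], [0.0, -0.0, -1.0]]
ft_force: [1.4, 0.3, 1.0]
opening: 0.0154
grasp_force: 39.2
```

```bash
python3 -m pendant '{"angular":[[0,0,0],[0,0,0],[0,0,0]],"delta_pos":[[0,0,0.5],[0,0,0.8],[0,0,0.8]],"fingers":[0.1,0.1,0.1]}'|egrep "pos|force"
python3 -m pendant '{"angular":[[0,0,0],[0,0,0],[0,0,0],[0,0,0],[0,0,0],[0,0,0],[0,0,0],[0,0,0]],"delta_pos":[[0,0,0],[0,0,0],[0,0,0],[0,0,-15],[0,0,-40],[0,0,-70],[0,0,-75],[0,0,-75]],"fingers":[0.3,0.35,0.35,0.35,0.35,0.35,0.35,0.35]}' |egrep "open|force";  python3 go.py 603 -336 60 103
```

```text
ee_pos: [0.5642, -0.1281, -0.0123]
ft_force: [-0.1, -0.2, 4.2]
grasp_force: 39.7
ft_force: [-0.0, 0.3, -0.7]
opening: 0.0299
grasp_force: 0.0
delta [ 19.1 209.9   4.6] turn [  0.24  -0.11 -97.95] down1mm [-0.0039 -0.0012  1.    ] pos [ 565.5 -128.6   64.3] open 29.9 F [-0.   0.3 -0.7] grip 0.0 t 25.3333 q [ 0.32  0.5  -0.26  1.89  0.18  0.77 -1.52]
```

```bash
python3 -m pendant '{"angular":[[0,0,-7],[0,0,-14],[0,0,-21],[0,0,-28],[0,0,-35],[0,0,-42],[0,0,-49],[0,0,-56],[0,0,-63],[0,0,-70],[0,0,-77],[0,0,-84],[0,0,-91],[0,0,-98],[0,0,-98],[0,0,-98],[0,0,-98]],"delta_pos":[[2,15,0],[4,30,0],[6,45,0],[8,60,0],[9,75,0],[11,90,0],[12,105,0],[13,120,0],[14,135,0],[15,150,0],[16,165,0],[17,180,0],[18,195,0],[19,210,0],[19,210,4],[19,210,4],[19,210,4]],"fingers":[0.35,0.35,0.35,0.35,0.35,0.35,0.35,0.35,0.35,0.35,0.35,0.35,0.35,0.35,0.35,0.35,0.35]}' >/dev/null; python3 go.py 603 -335.8 -10 103
```

```text
delta [-2.6  2.1 66.6] turn [-0.09 -0.15 -0.08] down1mm [-0.0025  0.0015  1.    ] pos [ 600.5 -333.9   56.6] open 29.9 F [0.4 0.8 0.9] grip 0.0 t 26.75 q [ 0.83  0.73 -0.62  1.6   0.48  0.98  0.28]
```

```bash
python3 -m pendant '{"angular":[[0,0,0],[0,0,0],[0,0,0],[0,0,0],[0,0,0],[0,0,0]],"delta_pos":[[-2.6,2.1,15],[-2.6,2.1,35],[-2.6,2.1,55],[-2.6,2.1,66],[-2.6,2.1,66],[-2.6,2.1,66]],"fingers":[0.35,0.35,0.35,0.35,0.35,0.35]}' >/dev/null; python3 go.py 603 -335.8 -25.5 103
```

```text
delta [ 1.1 -0.7 17.1] turn [-0.05 -0.06  0.09] down1mm [-1.e-03  9.e-04  1.e+00] pos [ 603.9 -336.7   -8.4] open 29.5 F [1.  0.4 0.4] grip 0.0 t 27.25 q [ 0.8   0.81 -0.58  1.61  0.54  0.88  0.25]
```

```bash
python3 -m pendant '{"angular":[[0,0,0],[0,0,0],[0,0,0],[0,0,0],[0,0,0],[0,0,0]],"delta_pos":[[1.1,-0.7,4],[1.1,-0.7,9],[1.1,-0.7,14],[1.1,-0.7,17],[1.1,-0.7,17],[1.1,-0.7,17]],"fingers":[0.35,0.35,0.35,0.35,0.35,0.35]}' 
python3 -m pendant '{"angular":[[0,0,0],[0,0,0],[0,0,0],[0,0,0],[0,0,0],[0,0,0],[0,0,0]],"delta_pos":[[0,0,0],[0,0,0],[0,0,0],[0,0,0],[0,0,0],[0,0,0],[0,0,0]],"fingers":[0.1,0.05,0.05,0.05,0.05,0.05,0.05]}' 40
```

```text
time: 27.75
ee_pos: [0.603, -0.3369, -0.0249]
ee_rot: [[-0.226, 0.974, -0.0], [0.974, 0.226, 0.0], [0.0, -0.0, -1.0]]
ft_force: [-0.7, -1.2, 0.3]
opening: 0.0301
grasp_force: 0.0
time: 28.33
ee_pos: [0.6035, -0.337, -0.0244]
ee_rot: [[-0.226, 0.974, 0.001], [0.974, 0.226, -0.0], [-0.0, 0.001, -1.0]]
ft_force: [-0.0, 0.4, 3.6]
opening: 0.0129
grasp_force: 41.0
```

```bash
python3 -m pendant '{"angular":[[0,0,0],[0,0,0],[0,0,0],[0,0,0],[0,0,0]],"delta_pos":[[0,0,-10],[0,0,-30],[0,0,-60],[0,0,-87],[0,0,-87]],"fingers":[0.05,0.05,0.05,0.05,0.05]}' |egrep "open|force"; python3 go.py 541.5 104.7 62 5.25
```

```text
ft_force: [1.1, -0.4, 0.3]
opening: 0.0125
grasp_force: 40.5
delta [445.8  36.4   4.7] turn [ 0.55 -0.13 97.81] down1mm [ 0.0051 -0.0071  1.    ] pos [ 606.8 -337.8   68.7] open 12.5 F [ 1.1 -0.4  0.3] grip 40.5 t 28.75 q [ 0.83  0.72 -0.62  1.58  0.48  0.99  0.29]
```

```bash
python3 -m pendant '{"angular":[[0,0,7],[0,0,14],[0,0,21],[0,0,28],[0,0,35],[0,0,42],[0,0,49],[0,0,56],[0,0,63],[0,0,70],[0,0,77],[0,0,84],[0,0,91],[0,0,97.6],[0,0,97.6],[0,0,97.6],[0,0,97.6],[0,0,97.6]],"delta_pos":[[20,2,0],[50,4,0],[80,7,0],[112,9,0],[144,12,0],[176,14,0],[208,17,0],[240,20,0],[272,22,0],[304,25,0],[336,27,0],[368,30,0],[400,33,0],[425,35,4],[440,36,4],[445,36,4],[445,36,4],[445,36,4]],"fingers":[0.05,0.05,0.05,0.05,0.05,0.05,0.05,0.05,0.05,0.05,0.05,0.05,0.05,0.05,0.05,0.05,0.05,0.05]}' >/dev/null; python3 go.py 541.5 104.7 0 5.25
```

```text
delta [ 3.9 -0.7 58.2] turn [0.04 0.01 0.22] down1mm [ 1.e-04 -7.e-04  1.e+00] pos [537.7 103.6  58.2] open 12.6 F [ 0.4 -0.5 -1.3] grip 40.6 t 30.25 q [-0.06  0.47 -0.31  1.96  0.21  0.74 -1.96]
```

```bash
python3 -m pendant '{"angular":[[0,0,0.2],[0,0,0.2],[0,0,0.2],[0,0,0.2],[0,0,0.2],[0,0,0.2]],"delta_pos":[[3.9,-0.7,15],[3.9,-0.7,35],[3.9,-0.7,52],[3.9,-0.7,58],[3.9,-0.7,58],[3.9,-0.7,58]],"fingers":[0.05,0.05,0.05,0.05,0.05,0.05]}' >/dev/null; python3 go.py 541.5 104.7 -12.4 5.25
```

```text
delta [-0.2 -0.1 12.8] turn [ 0.02  0.01 -0.07] down1mm [ 2.e-04 -4.e-04  1.e+00] pos [5.417e+02 1.047e+02 4.000e-01] open 13.0 F [-0.1 -0.1 -0.3] grip 40.6 t 30.75 q [-0.09  0.56 -0.27  1.98  0.25  0.63 -2.01]
```

```bash
python3 -m pendant '{"angular":[[0,0,0],[0,0,0],[0,0,0],[0,0,0],[0,0,0],[0,0,0],[0,0,0]],"delta_pos":[[0,0,2],[0,0,4],[0,0,6],[0,0,8],[0,0,10],[0,0,11.5],[0,0,11.5]],"fingers":[0.05,0.05,0.05,0.05,0.05,0.05,0.05]}' |egrep "pos|force"; python3 -m pendant '{"angular":[[0,0,0],[0,0,0],[0,0,0]],"delta_pos":[[0,0,0.6],[0,0,1.2],[0,0,1.6]],"fingers":[0.05,0.05,0.05]}' |egrep "pos|force"
```

```text
ee_pos: [0.5411, 0.1058, -0.0116]
ft_force: [-0.6, -0.3, 0.3]
grasp_force: 40.6
ee_pos: [0.5415, 0.1059, -0.0125]
ft_force: [-2.9, -1.4, 9.8]
grasp_force: 41.7
```

```bash
python3 -m pendant '{"angular":[[0,0,0],[0,0,0],[0,0,0],[0,0,0],[0,0,0],[0,0,0],[0,0,0],[0,0,0]],"delta_pos":[[0,0,0],[0,0,0],[0,0,0],[0,0,-15],[0,0,-40],[0,0,-76],[0,0,-76],[0,0,-76]],"fingers":[0.3,0.35,0.35,0.35,0.35,0.35,0.35,0.35]}' |egrep "open|force";  python3 go.py 488.8 -303.5 62 110.8
```

```text
ft_force: [-0.5, -0.8, -0.5]
opening: 0.0298
grasp_force: 0.0
delta [-91.7 403.    2.4] turn [   0.22   -0.22 -105.55] down1mm [-4.6e-03  6.0e-04  1.0e+00] pos [543.2 106.2  65.1] open 29.8 F [-0.5 -0.8 -0.5] grip 0.0 t 32.25 q [-0.06  0.47 -0.31  1.95  0.2   0.75 -1.97]
```

```bash
python3 -m pendant '{"angular":[[0,0,-7],[0,0,-14],[0,0,-21],[0,0,-28],[0,0,-35],[0,0,-42],[0,0,-49],[0,0,-56],[0,0,-63],[0,0,-70],[0,0,-77],[0,0,-84],[0,0,-91],[0,0,-98],[0,0,-105.5],[0,0,-105.5],[0,0,-105.5],[0,0,-105.5],[0,0,-105.5]],"delta_pos":[[-6,25,0],[-12,53,0],[-18,81,0],[-24,109,0],[-31,137,0],[-37,165,0],[-43,193,0],[-50,221,0],[-56,249,0],[-62,277,0],[-69,305,0],[-75,333,0],[-81,361,0],[-87,385,0],[-90,398,2],[-91.7,403,2],[-91.7,403,2],[-91.7,403,2],[-91.7,403,2]],"fingers":[0.35,0.35,0.35,0.35,0.35,0.35,0.35,0.35,0.35,0.35,0.35,0.35,0.35,0.35,0.35,0.35,0.35,0.35,0.35]}' >/dev/null; python3 go.py 488.8 -303.5 -10 110.8
```

```text
delta [-2.1  0.6 70.9] turn [ 0.01 -0.06 -0.03] down1mm [-1.e-03 -3.e-04  1.e+00] pos [ 487.5 -301.9   60.9] open 29.9 F [0.6 0.2 0.3] grip 0.0 t 33.8333 q [ 0.96  0.57 -0.67  1.88  0.47  0.85  0.41]
```

```bash
python3 -m pendant '{"angular":[[0,0,0],[0,0,0],[0,0,0],[0,0,0],[0,0,0],[0,0,0]],"delta_pos":[[-2.1,0.6,15],[-2.1,0.6,35],[-2.1,0.6,55],[-2.1,0.6,70],[-2.1,0.6,70],[-2.1,0.6,70]],"fingers":[0.35,0.35,0.35,0.35,0.35,0.35]}' >/dev/null; python3 go.py 488.8 -303.5 -25 110.8
```

```text
delta [ 0.7  1.  15.3] turn [-0.06 -0.09  0.02] down1mm [-0.0017  0.001   1.    ] pos [ 488.1 -304.5   -9.7] open 30.0 F [-0.5 -0.1  0.2] grip 0.0 t 34.3333 q [ 0.9   0.67 -0.6   1.91  0.55  0.73  0.34]
```

```bash
python3 -m pendant '{"angular":[[0,0,0],[0,0,0],[0,0,0],[0,0,0],[0,0,0],[0,0,0]],"delta_pos":[[0.7,1,4],[0.7,1,9],[0.7,1,13],[0.7,1,15],[0.7,1,15],[0.7,1,15]],"fingers":[0.35,0.35,0.35,0.35,0.35,0.35]}' |egrep "pos|force"
python3 -m pendant '{"angular":[[0,0,0],[0,0,0],[0,0,0],[0,0,0],[0,0,0],[0,0,0],[0,0,0]],"delta_pos":[[0,0,0],[0,0,0],[0,0,0],[0,0,0],[0,0,0],[0,0,0],[0,0,0]],"fingers":[0.1,0.05,0.05,0.05,0.05,0.05,0.05]}' 40
python3 -m pendant '{"angular":[[0,0,0],[0,0,0],[0,0,0],[0,0,0],[0,0,0]],"delta_pos":[[0,0,-10],[0,0,-30],[0,0,-60],[0,0,-87],[0,0,-87]],"fingers":[0.05,0.05,0.05,0.05,0.05]}' |egrep "open|force"; python3 go.py 557.0 -50.5 62 5.25
```

```text
ee_pos: [0.4891, -0.3047, -0.0238]
ft_force: [-0.7, -0.5, 0.1]
grasp_force: 0.0
time: 35.42
ee_pos: [0.4894, -0.3048, -0.0235]
ee_rot: [[-0.355, 0.935, 0.001], [0.935, 0.355, -0.0], [-0.001, 0.0, -1.0]]
ft_force: [-0.2, -0.2, 6.0]
opening: 0.0119
grasp_force: 39.9
ft_force: [0.4, 0.6, -0.3]
opening: 0.0121
grasp_force: 39.3
delta [215.7 151.    5.9] turn [ 5.0000e-01 -3.0000e-02  1.0552e+02] down1mm [ 0.0057 -0.0049  1.    ] pos [ 492.3 -305.7   68.4] open 12.1 F [ 0.4  0.6 -0.3] grip 39.3 t 35.8333 q [ 0.96  0.57 -0.67  1.87  0.46  0.86  0.42]
```

```bash
python3 -m pendant '{"angular":[[0,0,7],[0,0,14],[0,0,21],[0,0,28],[0,0,35],[0,0,42],[0,0,49],[0,0,56],[0,0,63],[0,0,70],[0,0,77],[0,0,84],[0,0,91],[0,0,98],[0,0,105.4],[0,0,105.4],[0,0,105.4],[0,0,105.4],[0,0,105.4]],"delta_pos":[[14,10,0],[28,20,0],[42,30,0],[56,40,0],[71,50,0],[85,60,0],[100,70,0],[114,80,0],[129,90,0],[143,100,0],[158,110,0],[172,120,0],[186,130,0],[200,140,0],[212,149,4],[215.7,150,4],[215.7,150,4],[215.7,150,4],[215.7,150,4]],"fingers":[0.05,0.05,0.05,0.05,0.05,0.05,0.05,0.05,0.05,0.05,0.05,0.05,0.05,0.05,0.05,0.05,0.05,0.05,0.05]}' >/dev/null; python3 go.py 555.6 -50.6 1 5.25
```

```text
delta [ 3.3 -0.4 58.1] turn [0.03 0.03 0.17] down1mm [ 5.e-04 -6.e-04  1.e+00] pos [552.4 -51.3  59.1] open 12.2 F [ 0.  -1.1  0. ] grip 39.3 t 37.4167 q [ 0.2   0.48 -0.28  1.95  0.19  0.74 -1.66]
```

```bash
python3 -m pendant '{"angular":[[0,0,0.2],[0,0,0.2],[0,0,0.2],[0,0,0.2],[0,0,0.2],[0,0,0.2]],"delta_pos":[[3.3,-0.4,15],[3.3,-0.4,35],[3.3,-0.4,52],[3.3,-0.4,58],[3.3,-0.4,58],[3.3,-0.4,58]],"fingers":[0.05,0.05,0.05,0.05,0.05,0.05]}' >/dev/null; python3 go.py 555.6 -50.6 -11.5 5.25
```

```text
delta [-0.6  0.8 12.9] turn [ 0.    0.01 -0.1 ] down1mm [ 2.e-04 -1.e-04  1.e+00] pos [556.1 -49.8   1.4] open 11.8 F [ 0.4 -0.1  0.8] grip 39.3 t 37.9167 q [ 0.17  0.57 -0.25  1.97  0.23  0.63 -1.7 ]
```

```bash
python3 -m pendant '{"angular":[[0,0,0],[0,0,0],[0,0,0],[0,0,0],[0,0,0],[0,0,0],[0,0,0]],"delta_pos":[[-0.6,0.8,2],[-0.6,0.8,4],[-0.6,0.8,6],[-0.6,0.8,8],[-0.6,0.8,10],[-0.6,0.8,12],[-0.6,0.8,12]],"fingers":[0.05,0.05,0.05,0.05,0.05,0.05,0.05]}' |egrep "pos|force"; python3 -m pendant '{"angular":[[0,0,0],[0,0,0],[0,0,0]],"delta_pos":[[0,0,0.6],[0,0,1.2],[0,0,1.6]],"fingers":[0.05,0.05,0.05]}' |egrep "pos|force"
```

```text
ee_pos: [0.5553, -0.0498, -0.0113]
ft_force: [-0.1, -0.3, 0.2]
grasp_force: 39.3
ee_pos: [0.5555, -0.0499, -0.0116]
ft_force: [-5.9, 1.0, 15.4]
grasp_force: 41.0
```

On the floor at -11.6, as expected. I'll release, lift and move the arm out of the top camera's view.

```bash
python3 -m pendant '{"angular":[[0,0,0],[0,0,0],[0,0,0],[0,0,0],[0,0,0],[0,0,0],[0,0,0],[0,0,0]],"delta_pos":[[0,0,0],[0,0,0],[0,0,0],[0,0,-15],[0,0,-40],[0,0,-80],[0,0,-120],[0,0,-150]],"fingers":[0.3,0.35,0.35,0.35,0.35,0.35,0.35,0.35]}' |egrep "open|force"; python3 go.py 300 -600 200 25
python3 -m pendant '{"angular":[[0,0,0],[0,0,0],[0,0,0],[0,0,0],[0,0,0],[0,0,0],[0,0,0],[0,0,0],[0,0,0],[0,0,0],[0,0,0],[0,0,0],[0,0,0],[0,0,0],[0,0,0],[0,0,0],[0,0,0],[0,0,0]],"delta_pos":[[-20,30,-30],[-40,70,-50],[-70,110,-50],[-100,150,-50],[-130,190,-50],[-160,230,-50],[-190,270,-50],[-220,310,-50],[-250,350,-50],[-270,390,-50],[-290,430,-50],[-305,470,-50],[-305,500,-50],[-305,523,-50],[-305,523,-50],[-305,523,-50],[-305,523,-50],[-305,523,-50]],"fingers":[0.35,0.35,0.35,0.35,0.35,0.35,0.35,0.35,0.35,0.35,0.35,0.35,0.35,0.35,0.35,0.35,0.35,0.35]}'
python3 - <<'E'
from h import *
t=capture("top");s=capture("scene")
crop(t,195,120,130,90,6,"a.png");crop(s,200,140,160,105,5,"b.png")
crop(t,125,120,265,128,2,"c.png")
a,b=[cv2.imread("pics/"+f) for f in("a.png","b.png")]
a=cv2.resize(a,None,fx=.5,fy=.5);c=cv2.imread("pics/c.png");b=cv2.resize(b[:330],(800,330)) if 0 else cv2.resize(b,None,fx=.62,fy=.62)
im=np.zeros((600,800,3),np.uint8);im[:270,:390]=a;im[:min(b.shape[0],330),392:392+min(b.shape[1],408)]=b[:330,:408];im[335:335+256,:530]=c
cv2.imwrite("pics/final.png",im)
E
```

```text
ft_force: [0.6, -0.5, 0.8]
opening: 0.0298
grasp_force: 0.0
delta [-304.7  524.9  -60.2] turn [  0.02  -0.12 -19.82] down1mm [-0.0021 -0.      1.    ] pos [556.3 -49.8 140.4] open 29.8 F [ 0.6 -0.5  0.8] grip 0.0 t 39.4167 q [ 0.22  0.37 -0.3   1.88  0.14  0.91 -1.63]
time: 40.92
ee_pos: [0.2991, -0.5976, 0.1868]
ee_rot: [[0.996, 0.09, -0.0], [0.09, -0.996, 0.001], [-0.0, -0.001, -1.0]]
ft_force: [0.8, 0.8, 0.4]
opening: 0.0297
grasp_force: 0.0
```

View pics/final.png

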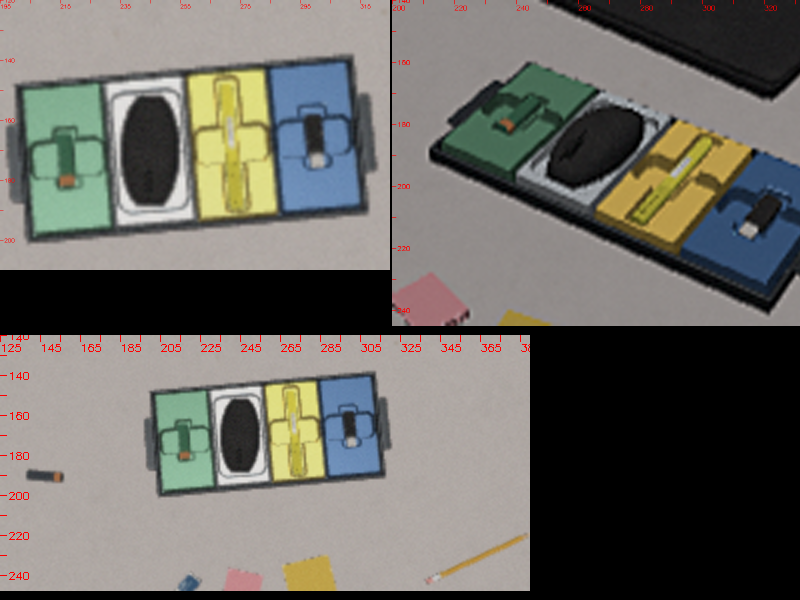

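All four things lie in their pockets (top view crop: cell (66,160), mouse (150,150), highlighter (231,145), stick (315,140)), inside the pocket outlines. The dark cell (148,190) and the pencil are where they were.

```bash
python3 -c "
from workcell import *
print(close_job())"
```

```text
the job is handed in; nothing more can be done
None
```

The kit is packed and the job handed in: mouse, memory stick, green cell and highlighter each lie in their own pocket, placed in the order asked, with the dark cell and pencil left untouched, in about 41 s of robot time.

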